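Start up the screw feeder from its switch and push buttons

TASK

Start the screw feeder as the operator does at the beginning of a shift: push down the raised end, the one nearer the robot, of the main rocker switch on the control unit so that it is fully on, then on the push-button station press the small square reset button fully in and let it come back out, then press the round start button fully in and let it come back out. Do not press the mushroom-headed stop button, turn the dial, or press start together with another button, and do not press reset or start before the power is on. Only press things: pick nothing up, and leave the station and everything else on the bench where it stands.

Things in the scene. Friction and masses are not known exactly. Their poses are not given: they have to be found in the camera images.
- control_unit: The feeder's control unit: flat grey case fixed to the bench, 130 (x) by 180 mm (y), top panel 70 mm above the bench. Origin: centre of its underside; x points from its front (robot's side) to its back, y to its left. On top: the main rocker switch at y = +45 mm and a round dial (38 mm wide, 21 mm tall) at y = -45 mm, both at x = 0.
- main_switch (a joint): Black rocker, 34 mm along the unit's x, 21 mm wide, in a frame 46 x 31 mm with its rim 73 mm above the bench. 0 rad = off (front end up), 0.42 = on (front half down and level, 76 mm above the bench). Turns about a level axis along the unit's y, 71 mm above the bench, under its middle. About 3 N on the front end turns it; it stays where it is left.
- rocker_front (a point): Point on the top face of the rocker's front half, 13 mm along it from its middle; moves with it: 81 mm above the bench when off, 76 mm when on.
- rocker_middle (a point): Fixed point on the control unit, over the middle of the rocker, 76 mm above the bench. The front end of the rocker lies 17 mm from it towards the unit's front (-x of the unit).
- dial_mark (a point): White mark near the rim of the top of the dial on the control unit; it moves with the dial. The dial may stand at any setting and is to be left as it is.
- station: Push-button station: grey metal box, 84 (x) by 204 mm (y), lid 62 mm above the bench, 0.6 to 1.1 kg, standing loose on rubber feet. Origin: centre of its underside; x points from front to back. Three black spring-return buttons in steel collars (rims 67 mm above the bench) along y: square reset at y = -62 mm, round start at 0, mushroom stop at +62 mm (the end with the cable gland).
- reset_key (a joint): Reset button, square, 18 x 18 mm. Metres pressed: 0 = out, 0.006 = fully in. Presses straight down, 5 N when fully in (under 2 N to start), and springs back.
- reset_top (a point): Centre of the reset button's top face, 79 mm above the bench when out; moves with it.
- start_key (a joint): Start button, round, 30 mm wide. Metres pressed: 0 = out, 0.006 = fully in. Presses straight down, 5 N when fully in (under 2 N to start), and springs back.
- start_top (a point): Centre of the start button's top face, 79 mm above the bench when out; moves with it.
- stop_key (a joint): Stop button, a mushroom head 40 mm wide. Metres pressed: 0 = out, 0.006 = fully in (6 N). Not to be pressed.
- stop_top (a point): Top of the stop button's mushroom head, 91 mm above the bench; moves with it.
- bracket_a: A zinc-plated U-shaped hinge bracket, 56 x 30 x 21 mm, loose, in front of the push-button station. Origin: centre of its underside.
- bracket_b: Another such bracket, loose, in front of the control unit. Origin: centre of its underside.
- bracket_c: A third such bracket, loose, nearest the robot, midway between the two boxes. Origin: centre of its underside.
- bit_block: Wooden block with eight screwdriver bits, 40 x 70 x 37 mm, loose, behind the push-button station. Origin: centre of its underside.
- batten: Pale pine batten, 22 x 200 x 30 mm, loose, behind the control unit. Origin: centre of its underside.
- screwdriver: Inline electric screwdriver lying on the bench, 230 mm long, 37 mm thick, 42 mm high, loose. Origin: on the bench under its body; x along it towards the bit.
- screw_tub: White plastic tub of screws, 200 x 145 x 62 mm, loose, to one side. Origin: centre of its underside.
- frame_stack: Stack of five brown fibreboard frames, 224 x 166 x 75 mm, loose, to the other side. Origin: centre of its underside.
Not all that is in view belongs to the job. What is shaped like the control_unit but green is not meant.

How it is judged:
On the way, in this order (a step that is already met when the one before it is completed fails the run):
1. the main rocker switch is pushed fully on (value of joint main_switch above 0.36 rad and value of joint each of reset_key, start_key below 0.002 m), for 0.1 s.
2. the reset button is pressed fully in, with the power on and start not pressed (value of joint reset_key above 0.0045 m and value of joint main_switch above 0.36 rad and value of joint start_key below 0.002 m), for 0.05 s.
3. the start button is pressed fully in, with reset back out and the power on (value of joint start_key above 0.0045 m and value of joint main_switch above 0.36 rad and value of joint reset_key below 0.002 m), for 0.05 s.
At the end, for the whole second after the job is handed in: The main rocker is on (at least 0.36 of 0.42 rad); reset, start and stop stand out again (within 1.5 mm); the station stands level and at rest within 20 mm of where it stood (value of joint main_switch above 0.36 rad and value of joint each of reset_key, start_key, stop_key below 0.0015 m and linear speed of station below 0.01 m/s and distance of station from where it was at the start of the episode below 0.02 m and angle between station's own z axis and vertical below 0.05 rad); the robot touches nothing.
It fails at once if the stop button is pressed (more than 2 mm) or the dial is turned (its mark moves more than 3 mm) (value of joint stop_key above 0.002 m or distance of dial_mark from where it was at the start of the episode above 0.003 m).
It fails at once if reset or start is pressed (more than 2 mm) while the main switch is off (value of joint main_switch below 0.3 rad and value of joint any of reset_key, start_key above 0.002 m).
It fails at once if reset and start are pressed at the same time (value of joint each of reset_key, start_key above 0.002 m).
It fails at once if the push-button station is lifted, tipped, or shifted more than 20 mm (distance of station from where it was at the start of the episode above 0.02 m or height (world z) of station above 0.006 m or angle between station's own z axis and vertical above 0.12 rad).
It fails at once if a bystander is picked up or shifted more than 20 mm (distance of any of bracket_a, bracket_b, bracket_c, bit_block, batten, screwdriver, screw_tub, frame_stack from where it was at the start of the episode above 0.02 m).
It also fails if it takes over 46 s, if anything falls off the work surface, if the arm or the gripper's body presses on something with over 40 N, if the wrist force passes 120 N, or if a joint passes its speed limit or range.

ROBOT

A 6-joint arm with a two-finger parallel gripper is mounted at the origin on the work surface. World frame = base frame: x ahead of the robot, y to its left, z up, the work surface at z = 0. Lengths are in m, angles in rad, forces in N, time in s.
With the tool pointing down it reaches from about 0.375 to 0.975 m from the base axis. Payload 3.8 kg.
Tool frame: the origin (TCP) lies at the very end of the fingers, on their centre line; the grasp point (between the pads) lies 19 mm behind it; z points along the fingers, y is the line along which they close (so a half turn about z gives the same grasp; the last joint's range is limited). The gripper opens to 88 mm and grips with 3 to 60 N. Pads are 18 mm wide; open, the fingers measure 123 mm over their backs; the gripper's body (75 mm by 187 mm) begins 45 mm behind the grasp point.
Start: joints at [-1.224, 0.264, 1.604, -0, 1.274, -0.037], TCP at [0.253, -0.626, 0.239] pointing down, gripper open.
Joint ranges: [-2.63, 2.63], [-0.94, 2.18], [0.31, 2.57], [-1.31, 4.45], [0, 2.66], [-2.55, 2.55]. Speed limits (rad/s): [2.57, 2.57, 3.14, 3.14, 3.14, 3.14].

INTERFACE

Orientations are given as a unit quaternion [x, y, z, w].
In Python, from cell import env gives the robot as it stands. The module is installed in compiled form; this text tells all that it offers.
- The arm moves only by the shell command python3 -m jog 'ROWS' [FORCE]. ROWS is JSON, a list of rows, each an object of numbers: "rx", "ry", "rz": the turn, a rotation vector about the world's x, y, z in degrees; "tx", "ty", "tz": the shift along the world's x, y, z in cm; "grip": the opening, from -1 (shut) to 1 (fully open), so that 0 is half open. A call has 1 to 5 rows; each row shifts and turns the commanded pose from where the row before left it; what a row does not reach is not made up. A row lasts 1/10 s, in which the tool goes at most 50 mm and 8.59 degrees, less where a joint would pass 70% of its speed; a pose out of reach is approached as far as the arm can. A call with a gripper value outside its range is refused whole. The fingers move at their own pace and stop on an object; FORCE is the grip in N (left out, the last holds). Time passes only in rows, so rows that do not move let the fingers close. It gives the time, the measured TCP pose, the force, the opening and the grip force at its end, in the units of the state.
- env.get_state(): the state, without advancing time (a new reading comes with each control period).
- env.camera(name): name is "scene" or "top" or "wrist"; returns a dict with "frame" (384x512x3 uint8, red, green, blue), "z_map" (384x512 float32, m along the optical axis (not along the pixel's ray), 0 where there is no reading), "fx", "fy", "cx", "cy" (pixels), "cam_to_world" (4x4, takes a point from camera to world coordinates); the wrist camera has in their place "tool_from_camera" (4x4, takes a point from camera to tool coordinates, whose origin is the TCP and whose axes are the flange's). Camera axes: x right, y down, z forward; pixel columns grow to the right and rows downward; lengths in m; the calibration is good to about 2 mm. The wrist camera is an equidistant fisheye: a pixel r from the principal point sees the ray r / f radians off the axis. A picture is of the moment at which its call begins: read the wrist's pose just before it.
- env.finish_job(): hands the job in; it is judged then, once.
The state is a dict: "time_s": time; "joint_pos": joint angles; "dq": joint speeds; "effort": joint torques, N m; "ee_pos": TCP position; "orientation": TCP orientation; "wrist_force": force on the tool from outside, world axes, zero at the start; "ft_torque": the same for the moment, N m; "finger_gap": opening from 0.0 (shut) to 1.0 (fully open); "grip_force": force on a finger pad.
Only numpy, scipy, OpenCV 4.12 (cv2) and the standard library are available. Lean on these libraries where they do the work, as an engineer would, in place of code of your own. Each camera call takes 0.05 s, during which the arm holds its last target. There are 200 camera calls.

## Working session

There is one attempt and no reset: what is moved stays moved. The work goes in short steps, Python scripts to look and compute and a shell command to move; the robot and the scene stay as the last step left them, time stands still between calls to the robot, and variables do not carry over. Pictures are saved under pics/ and viewed, at most 10 in all, crops included, and the job is handed in when it is done.

```bash
mkdir -p pics; python3 - <<'E'
from cell import env
import cv2,numpy as np
for n in("top","scene"):
    c=env.camera(n); np.savez(n+'.npz',**c)
    cv2.imwrite(f'pics/{n}1.png',cv2.resize(c["frame"][:,:,::-1],(800,600)))
    print(n,c["fx"],c["cx"],c["cy"],c["cam_to_world"].round(3).tolist())
s=env.get_state();print(s["time_s"],s["ee_pos"],s["orientation"],s["finger_gap"])
E
```

```text
top 406.03580143269704 260.77400230867437 196.8534501071323 [[-0.026, -0.988, 0.151, 0.42], [-0.999, 0.029, 0.015, -0.02], [-0.02, -0.15, -0.988, 1.299], [0.0, 0.0, 0.0, 1.0]]
scene 371.88595133688625 253.54456407513024 191.8965621722871 [[-0.163, 0.81, -0.564, 1.306], [0.987, 0.133, -0.094, 0.099], [-0.001, -0.572, -0.821, 1.097], [0.0, 0.0, 0.0, 1.0]]
0.1 [ 0.25254036 -0.62530728  0.23752937] [ 9.81644619e-01  1.90716737e-01 -1.43185350e-04 -9.73101059e-04] 0.9974144532526219
```

View pics/top1.png

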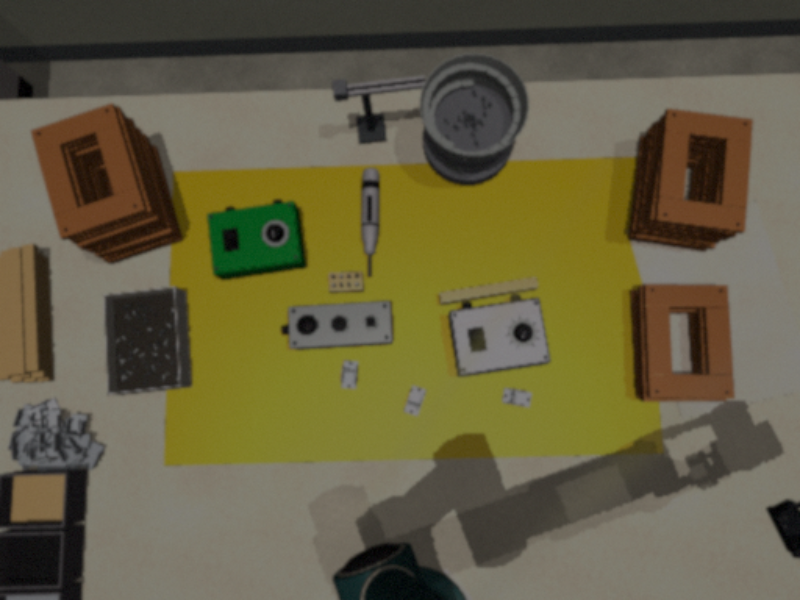

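View pics/scene1.png

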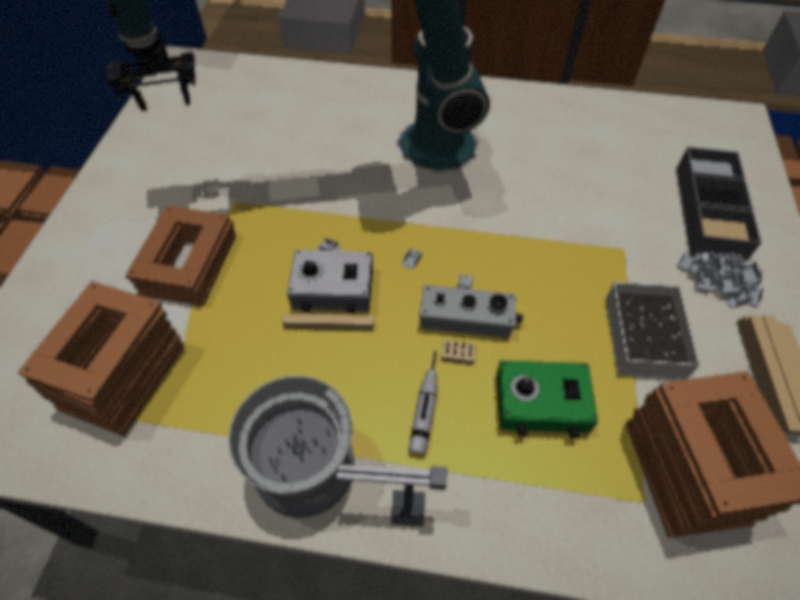

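The top view (800 px) shows two candidate control units. The grey one is at (500,337), with its rocker at (477,340) and dial at (523,333). The green decoy is at (255,240), with a rocker at (231,239). On the station, reset is the small one at (371,322), start is at (339,324), and stop is at (307,325) by the gland at (285,329). I choose the grey unit and will check it in a crop.

```bash
cat > h.py <<'E'
import numpy as np,cv2
def ray(c,u,v,z):
    T=c["cam_to_world"];d=T[:3,:3]@np.array([(u-c["cx"])/c["fx"],(v-c["cy"])/c["fy"],1]);o=T[:3,3]
    return o+d*(z-o[2])/d[2]
def lid(c,u,v,z):
    "grey lid around (u,v) -> centre, angle of unit x axis, sizes"
    hsv=cv2.cvtColor(c["frame"],cv2.COLOR_RGB2HSV)
    m=((hsv[...,1]<70)&(hsv[...,2]>90)).astype(np.uint8)
    Z=c["z_map"];vv,uu=np.indices(Z.shape)
    P=np.stack([(uu-c["cx"])/c["fx"]*Z,(vv-c["cy"])/c["fy"]*Z,Z],-1)@c["cam_to_world"][:3,:3].T+c["cam_to_world"][:3,3]
    h=P[...,2]; m=((abs(h-z)<.012)&(hsv[...,1]<90)).astype(np.uint8)
    m=cv2.morphologyEx(m,cv2.MORPH_OPEN,np.ones((3,3)))
    k=[q for q in cv2.findContours(m,cv2.RETR_EXTERNAL,cv2.CHAIN_APPROX_NONE)[0] if cv2.pointPolygonTest(q,(u,v),True)>-6]
    q=max(k,key=cv2.contourArea)[:,0]
    w=np.array([ray(c,a,b,z)[:2] for a,b in q],np.float32)
    return cv2.minAreaRect(w)
E
python3 - <<'E'
import numpy as np,cv2
from h import *
for n,pts in(("top",dict(unit=(500,337),st=(340,325))),("scene",dict(unit=(332,275),st=(468,308)))):
    c=dict(np.load(n+'.npz'))
    for k,(u,v) in pts.items(): print(n,k,lid(c,u*.64,v*.64,.07 if k=="unit" else .062))
    for k,u,v,z in (("rock",477,340,.076),("dial",523,333,.091),("stop",307,325,.09),("start",339,324,.079),("reset",371,322,.079)) if n=="top" else (("rock",350,271,.076),("dial",311,268,.091),("stop",499,303,.09),("start",469,301,.079),("reset",440,299,.079)):
        print(n,k,ray(c,u*.64,v*.64,z).round(4))
c=dict(np.load('top.npz'))
cv2.imwrite('pics/crop.png',cv2.resize(c["frame"][175:250,170:370,::-1],(800,300),interpolation=cv2.INTER_CUBIC))
E
```

```text
top unit ((0.5468581318855286, -0.17571434378623962), (0.12892329692840576, 0.17880263924598694), 7.1494140625)
top st ((0.579580545425415, 0.134177103638649), (0.08307413011789322, 0.2015550583600998), 1.7631868124008179)
top rock [ 0.5386 -0.1333  0.076 ]
top dial [ 0.548  -0.2201  0.091 ]
top stop [0.5754 0.1934 0.09  ]
top start [0.577 0.133 0.079]
top reset [0.5791 0.0708 0.079 ]
scene unit ((0.551790177822113, -0.17715483903884888), (0.13134486973285675, 0.1804312914609909), 9.344513893127441)
scene st ((0.5821115970611572, 0.13322508335113525), (0.08939696848392487, 0.20175865292549133), 1.9773129224777222)
scene rock [ 0.5441 -0.1324  0.076 ]
scene dial [ 0.5611 -0.2151  0.091 ]
scene stop [0.5868 0.1978 0.09  ]
scene start [0.5842 0.1354 0.079 ]
scene reset [0.5891 0.0738 0.079 ]
```

View pics/crop.png

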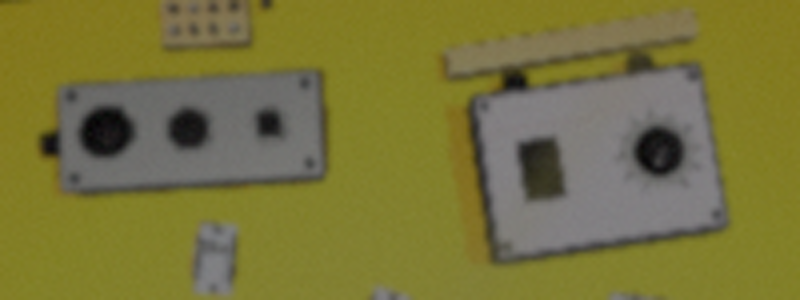

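The crop confirms it. The white-grey unit has its rocker at crop (541,168) and dial at (659,150). The station has the small square reset at (269,123), start at (188,128), and stop at (105,130) by the gland. The lid sizes match (129x179, 83x202). The estimates are rocker middle ≈ (0.543,-0.131) with yaw 7.5°, and station ≈ (0.581,0.134) with yaw 1.8°. Next I shut the gripper and move above the rocker.

```bash
python3 -m jog '[{"tx":1.8,"ty":3.3,"rz":-5,"grip":-1},{"tx":1.8,"ty":3.3,"rz":-5,"grip":-1},{"tx":1.8,"ty":3.3,"rz":-5,"grip":-1},{"tx":1.8,"ty":3.3,"grip":-1},{"tx":1.8,"ty":3.3,"grip":-1}]' 10
python3 -m jog '[{"tx":1.8,"ty":3.3,"grip":-1},{"tx":1.8,"ty":3.3,"grip":-1},{"tx":1.8,"ty":3.3,"grip":-1},{"tx":1.8,"ty":3.3,"grip":-1},{"tx":1.8,"ty":3.3,"grip":-1}]'
python3 -m jog '[{"tx":1.8,"ty":3.3,"grip":-1},{"tx":1.8,"ty":3.3,"grip":-1},{"tx":1.8,"ty":3.3,"grip":-1},{"tz":-2,"grip":-1},{"grip":-1}]'
python3 - <<'E'
from cell import env
import cv2,numpy as np
s=env.get_state();c=env.camera("wrist")
np.savez('w1.npz',p=s["ee_pos"],q=s["orientation"],**c)
print(s["time_s"],s["ee_pos"],s["orientation"],s["wrist_force"],c["fx"],c["cx"],c["cy"],c["tool_from_camera"].round(3).tolist())
cv2.imwrite('pics/w1.png',cv2.resize(c["frame"][:,:,::-1],(800,600)))
E
```

```text
0.1 [ 0.25254036 -0.62530728  0.23752937] [ 9.81644619e-01  1.90716737e-01 -1.43185350e-04 -9.73101059e-04] [-0.22529832  0.36552671  0.30558442] 297.3186396354542 254.72714082793067 195.0096084236119 [[-0.0, -0.963, -0.271, 0.07], [1.0, -0.0, 0.001, 0.0], [-0.001, -0.271, 0.963, -0.146], [0.0, 0.0, 0.0, 1.0]]schema error: expected keys rx, ry, rz, tx, ty, tz, grip
schema error: expected keys rx, ry, rz, tx, ty, tz, grip
schema error: expected keys rx, ry, rz, tx, ty, tz, grip
```

View pics/w1.png

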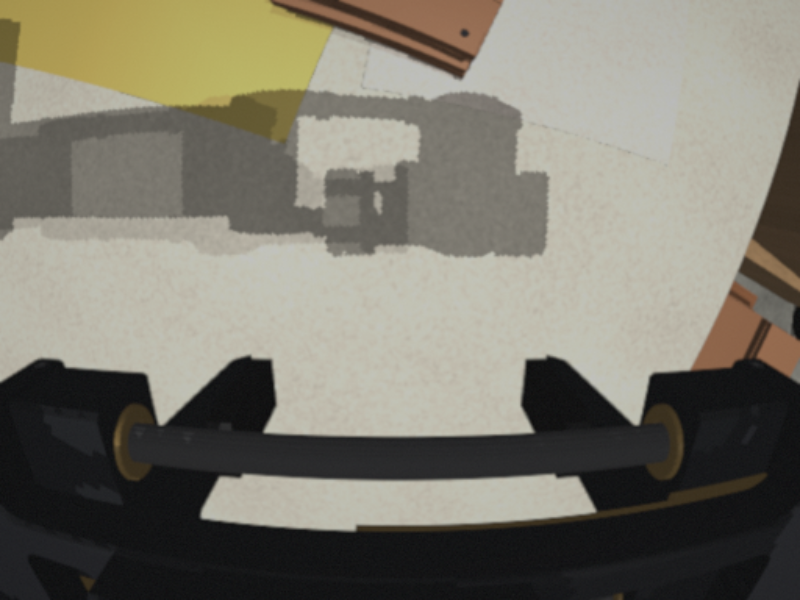

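The moves were refused because every row needs all its keys, so the arm is still at the start. The wrist picture shows only the bench, the shadow and the open fingers (tips at about (270,380) and (525,380)). I'm resending with full keys.

```bash
python3 -m jog '[{"rx":0,"ry":0,"rz":-5,"tx":1.8,"ty":3.3,"tz":0,"grip":-1},{"rx":0,"ry":0,"rz":-5,"tx":1.8,"ty":3.3,"tz":0,"grip":-1},{"rx":0,"ry":0,"rz":-5,"tx":1.8,"ty":3.3,"tz":0,"grip":-1},{"rx":0,"ry":0,"rz":0,"tx":1.8,"ty":3.3,"tz":0,"grip":-1},{"rx":0,"ry":0,"rz":0,"tx":1.8,"ty":3.3,"tz":0,"grip":-1}]' 10 &&
python3 -m jog '[{"rx":0,"ry":0,"rz":0,"tx":1.8,"ty":3.3,"tz":0,"grip":-1},{"rx":0,"ry":0,"rz":0,"tx":1.8,"ty":3.3,"tz":0,"grip":-1},{"rx":0,"ry":0,"rz":0,"tx":1.8,"ty":3.3,"tz":0,"grip":-1},{"rx":0,"ry":0,"rz":0,"tx":1.8,"ty":3.3,"tz":0,"grip":-1},{"rx":0,"ry":0,"rz":0,"tx":1.8,"ty":3.3,"tz":0,"grip":-1}]' &&
python3 -m jog '[{"rx":0,"ry":0,"rz":0,"tx":1.8,"ty":3.3,"tz":0,"grip":-1},{"rx":0,"ry":0,"rz":0,"tx":1.8,"ty":3.3,"tz":0,"grip":-1},{"rx":0,"ry":0,"rz":0,"tx":1.8,"ty":3.3,"tz":0,"grip":-1},{"rx":0,"ry":0,"rz":0,"tx":0,"ty":0,"tz":-2,"grip":-1},{"rx":0,"ry":0,"rz":0,"tx":0,"ty":0,"tz":0,"grip":-1}]'
python3 - <<'E'
from cell import env
import cv2,numpy as np
s=env.get_state();c=env.camera("wrist")
np.savez('w1.npz',p=s["ee_pos"],q=s["orientation"],**c)
cv2.imwrite('pics/w2.png',cv2.resize(c["frame"][:,:,::-1],(800,600)))
E
```

```text
time_s: 0.65
ee_pos: [0.3431, -0.4593, 0.2383]
orientation: [0.998, 0.061, -0.0, -0.0]
wrist_force: [0.5, -0.2, 1.0]
finger_gap: 0.567
grip_force: 0.0
time_s: 1.15
ee_pos: [0.4331, -0.2943, 0.2385]
orientation: [0.998, 0.061, -0.0, -0.0]
wrist_force: [0.1, 0.5, -0.7]
finger_gap: 0.115
grip_force: 0.0
time_s: 1.65
ee_pos: [0.4854, -0.195, 0.2161]
orientation: [0.998, 0.062, -0.002, -0.001]
wrist_force: [-0.5, 0.4, -0.5]
finger_gap: 0.005
grip_force: 0.0
```

View pics/w2.png

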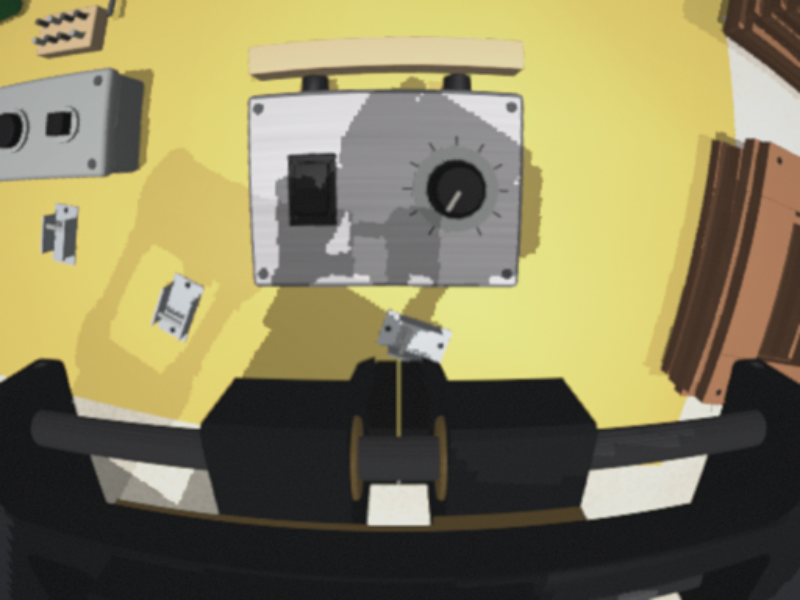

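The wrist view (800 px) shows the unit lid with corners (248,94), (523,94), (518,286), (254,286). The rocker frame spans (287,153)-(337,227), its front part glossy towards the robot, with the dial at (456,188). Reset is at (60,123) and start at (6,130). The closed fingertips are at (403,362).

```bash
cat >> h.py <<'E'
from scipy.spatial.transform import Rotation as R
def wray(c,u,v,z):
    x,y=(u-c["cx"])/c["fx"],(v-c["cy"])/c["fy"];r=np.hypot(x,y)
    d=np.array([x/r*np.sin(r),y/r*np.sin(r),np.cos(r)]);T=c["tool_from_camera"];W=R.from_quat(c["q"])
    o=c["p"]+W.apply(T[:3,3]);d=W.apply(T[:3,:3]@d)
    return o+d*(z-o[2])/d[2]
E
python3 - <<'E'
from h import *
c=dict(np.load('w1.npz'));print(c["p"],c["q"].round(3))
f=lambda u,v,z:wray(c,u*.64,v*.64,z)[:2]
L=np.array([f(248,94,.07),f(523,94,.07),f(518,286,.07),f(254,286,.07)])
r=cv2.minAreaRect(L.astype(np.float32));print("lid",r,L.mean(0))
F=np.array([f(288,153,.073),f(337,153,.073),f(337,225,.073),f(290,227,.073)]);print("frame",F.round(4).tolist(),F.mean(0))
print("dial",f(456,186,.091),"reset",f(60,121,.079))
E
```

```text
[ 0.48542742 -0.19500664  0.21611452] [ 0.998  0.062 -0.002 -0.001]
lid ((0.5469161868095398, -0.17911332845687866), (0.12702946364879608, 0.1756240874528885), 6.929982662200928) [ 0.54678073 -0.17892412]
frame [[0.5623, -0.1164], [0.5649, -0.1473], [0.52, -0.1523], [0.5156, -0.1223]] [ 0.54068225 -0.13457796]
dial [ 0.55356867 -0.22056027] reset [0.58214739 0.06461547]
```

The views agree: rocker middle is at about (0.542,-0.133), yaw 7°. I press at (0.527,-0.135).

```bash
python3 -m jog '[{"rx":0,"ry":0,"rz":0,"tx":2.1,"ty":3.0,"tz":0,"grip":-1},{"rx":0,"ry":0,"rz":0,"tx":2.1,"ty":3.0,"tz":-3,"grip":-1},{"rx":0,"ry":0,"rz":0,"tx":0,"ty":0,"tz":-4,"grip":-1},{"rx":0,"ry":0,"rz":0,"tx":0,"ty":0,"tz":-4,"grip":-1},{"rx":0,"ry":0,"rz":0,"tx":0,"ty":0,"tz":0,"grip":-1}]'
python3 - <<'E'
from cell import env
import cv2,numpy as np
s=env.get_state();c=env.camera("wrist");print(s["ee_pos"],s["wrist_force"])
np.savez('w2.npz',p=s["ee_pos"],q=s["orientation"],**c)
cv2.imwrite('pics/w3.png',cv2.resize(c["frame"][150:350,120:390,::-1],(800,592)))
E
```

```text
time_s: 2.2
ee_pos: [0.5239, -0.1361, 0.1034]
orientation: [0.998, 0.061, -0.005, -0.002]
wrist_force: [-1.3, -0.1, -0.1]
finger_gap: 0.004
grip_force: 0.0
[ 0.52393833 -0.13609362  0.10342466] [-1.27640173 -0.07016798 -0.13304309]
```

View pics/w3.png

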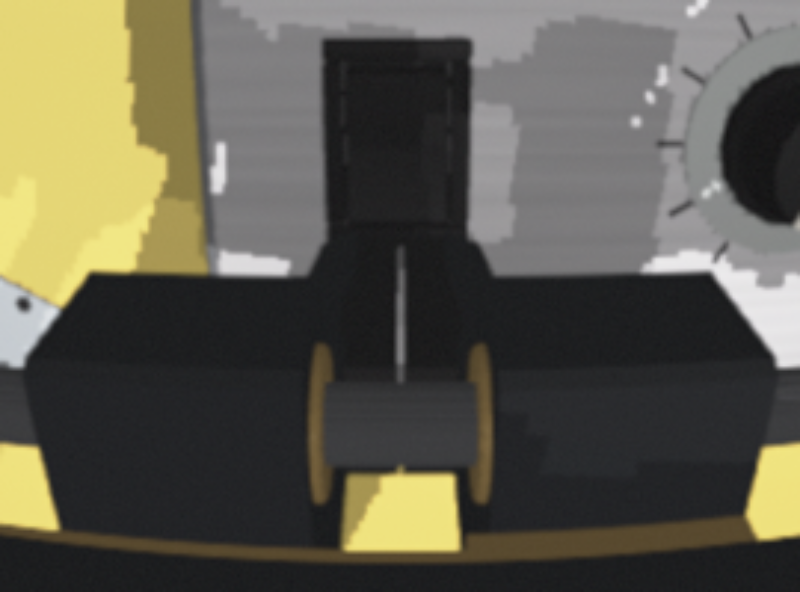

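The crop shows the frame from back edge (323,40)-(471,40) down to about (400,232), where the fingertips cover it, so the tool is centred sideways. I'll check the fore-aft position from the back edge.

```bash
python3 - <<'E'
from h import *
c=dict(np.load('w2.npz'));k=270/800
f=lambda u,v,z:wray(c,120+u*k,150+v*k,z)[:2]
a,b=f(323,40,.073),f(471,40,.073);x=np.array([np.cos(.122),np.sin(.122)])
print(a,b,np.linalg.norm(a-b),"mid",(a+b)/2-.023*x,"target",(a+b)/2-.038*x)
E
```

```text
[ 0.56124201 -0.11622701] [ 0.56488626 -0.14606571] 0.03006041426686343 mid [ 0.54023509 -0.13394541] target [ 0.52534658 -0.13577087]
```

```bash
python3 -m jog '[{"rx":0,"ry":0,"rz":0,"tx":0.2,"ty":0,"tz":-1.3,"grip":-1},{"rx":0,"ry":0,"rz":0,"tx":0,"ty":0,"tz":-0.6,"grip":-1},{"rx":0,"ry":0,"rz":0,"tx":0,"ty":0,"tz":-0.5,"grip":-1},{"rx":0,"ry":0,"rz":0,"tx":0,"ty":0,"tz":-0.4,"grip":-1},{"rx":0,"ry":0,"rz":0,"tx":0,"ty":0,"tz":0,"grip":-1}]'
```

```text
time_s: 2.75
ee_pos: [0.5307, -0.1373, 0.081]
orientation: [0.998, 0.061, -0.0, 0.0]
wrist_force: [-0.0, -0.3, -0.2]
finger_gap: 0.005
grip_force: 0.3
```

```bash
python3 -m jog '[{"rx":0,"ry":0,"rz":0,"tx":-0.4,"ty":0.1,"tz":0.4,"grip":-1},{"rx":0,"ry":0,"rz":0,"tx":0,"ty":0,"tz":-0.4,"grip":-1},{"rx":0,"ry":0,"rz":0,"tx":0,"ty":0,"tz":-0.3,"grip":-1},{"rx":0,"ry":0,"rz":0,"tx":0,"ty":0,"tz":0,"grip":-1},{"rx":0,"ry":0,"rz":0,"tx":0,"ty":0,"tz":0,"grip":-1}]'
```

```text
time_s: 3.25
ee_pos: [0.5268, -0.1358, 0.0775]
orientation: [0.998, 0.061, 0.0, -0.0]
wrist_force: [-0.5, 0.3, -0.2]
finger_gap: 0.007
grip_force: 0.0
```

```bash
python3 -m jog '[{"rx":0,"ry":0,"rz":0,"tx":0,"ty":0,"tz":-0.2,"grip":-1},{"rx":0,"ry":0,"rz":0,"tx":0,"ty":0,"tz":-0.1,"grip":-1},{"rx":0,"ry":0,"rz":0,"tx":0,"ty":0,"tz":0,"grip":-1},{"rx":0,"ry":0,"rz":0,"tx":0,"ty":0,"tz":0,"grip":-1}]'
```

```text
time_s: 3.65
ee_pos: [0.5269, -0.1358, 0.0763]
orientation: [0.998, 0.061, -0.0, -0.0]
wrist_force: [-6.1, 0.5, 13.0]
finger_gap: 0.012
grip_force: 6.2
```

The rocker is against its stop at 76 mm with 13 N. I push slightly more, then lift and look.

```bash
python3 -m jog '[{"rx":0,"ry":0,"rz":0,"tx":0,"ty":0,"tz":-0.1,"grip":-1},{"rx":0,"ry":0,"rz":0,"tx":0,"ty":0,"tz":0,"grip":-1}]'; python3 -m jog '[{"rx":0,"ry":0,"rz":0,"tx":0,"ty":0,"tz":2,"grip":-1},{"rx":0,"ry":0,"rz":0,"tx":0,"ty":0,"tz":4,"grip":-1},{"rx":0,"ry":0,"rz":0,"tx":-1,"ty":4,"tz":4,"grip":-1},{"rx":0,"ry":0,"rz":0,"tx":-1,"ty":4,"tz":0,"grip":-1},{"rx":0,"ry":0,"rz":0,"tx":0,"ty":0,"tz":0,"grip":-1}]'
python3 -m jog '[{"rx":0,"ry":0,"rz":0,"tx":0,"ty":0,"tz":0,"grip":-1},{"rx":0,"ry":0,"rz":0,"tx":0,"ty":0,"tz":0,"grip":-1}]'
python3 - <<'E'
from cell import env
import cv2,numpy as np
s=env.get_state();c=env.camera("wrist");print(s["ee_pos"],s["wrist_force"])
np.savez('w3.npz',p=s["ee_pos"],q=s["orientation"],**c)
cv2.imwrite('pics/w4.png',cv2.resize(c["frame"][20:260,80:400,::-1],(800,600),interpolation=cv2.INTER_CUBIC))
E
```

```text
time_s: 3.85
ee_pos: [0.5269, -0.1359, 0.0762]
orientation: [0.998, 0.061, -0.0, -0.0]
wrist_force: [-8.1, 1.2, 18.7]
finger_gap: 0.005
grip_force: 9.2
time_s: 4.35
ee_pos: [0.508, -0.0579, 0.1699]
orientation: [0.998, 0.062, 0.001, -0.001]
wrist_force: [-0.7, 0.2, -0.3]
finger_gap: 0.008
grip_force: 0.0
time_s: 4.55
ee_pos: [0.5079, -0.0615, 0.1679]
orientation: [0.998, 0.061, -0.0, 0.0]
wrist_force: [-0.6, -0.4, -0.2]
finger_gap: 0.004
grip_force: 0.0
[ 0.50794867 -0.06145867  0.16787262] [-0.60145387 -0.400485   -0.24267899]
```

View pics/w4.png

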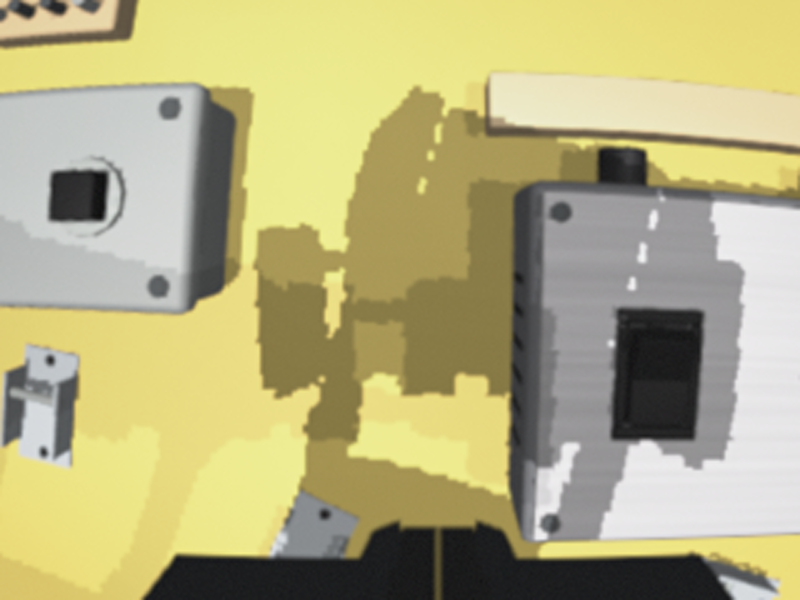

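The rocker at crop (658,375) now shows its front half flat, with the crease at mid-length, so it is on. Reset's top is at (76,195) with its collar at about (87,197).

```bash
python3 - <<'E'
from h import *
c=dict(np.load('w3.npz'))
f=lambda u,v,z:wray(c,80+u*.4,20+v*.4,z)[:2]
print("reset",f(76,195,.079),"collar",f(87,197,.067),"rocker mid",f(657,375,.073))
E
```

```text
reset [0.58094898 0.06949749] collar [0.5805303  0.07115409] rocker mid [ 0.54076927 -0.13329964]
```

Reset is at (0.581,0.071), which agrees with the top view. I move above it.

```bash
python3 -m jog '[{"rx":0,"ry":0,"rz":0,"tx":2.4,"ty":4.4,"tz":0,"grip":-1},{"rx":0,"ry":0,"rz":0,"tx":2.5,"ty":4.4,"tz":0,"grip":-1},{"rx":0,"ry":0,"rz":0,"tx":2.4,"ty":4.4,"tz":-2,"grip":-1},{"rx":0,"ry":0,"rz":0,"tx":0,"ty":0,"tz":-2.5,"grip":-1},{"rx":0,"ry":0,"rz":0,"tx":0,"ty":0,"tz":-2,"grip":-1}]'
python3 -m jog '[{"rx":0,"ry":0,"rz":0,"tx":0,"ty":0,"tz":0,"grip":-1},{"rx":0,"ry":0,"rz":0,"tx":0,"ty":0,"tz":0,"grip":-1},{"rx":0,"ry":0,"rz":0,"tx":0,"ty":0,"tz":0,"grip":-1}]'
python3 - <<'E'
from cell import env
import cv2,numpy as np
s=env.get_state();c=env.camera("wrist")
cv2.imwrite('pics/w5.png',cv2.resize(c["frame"][120:320,120:390,::-1],(800,592)))
E
```

```text
time_s: 5.1
ee_pos: [0.5795, 0.0675, 0.1029]
orientation: [0.998, 0.062, -0.001, 0.0]
wrist_force: [-0.2, -1.1, -0.6]
finger_gap: 0.006
grip_force: 0.0
time_s: 5.4
ee_pos: [0.5799, 0.0663, 0.106]
orientation: [0.998, 0.06, 0.001, -0.0]
wrist_force: [1.2, -0.7, -0.3]
finger_gap: 0.007
grip_force: 0.0
```

View pics/w5.png

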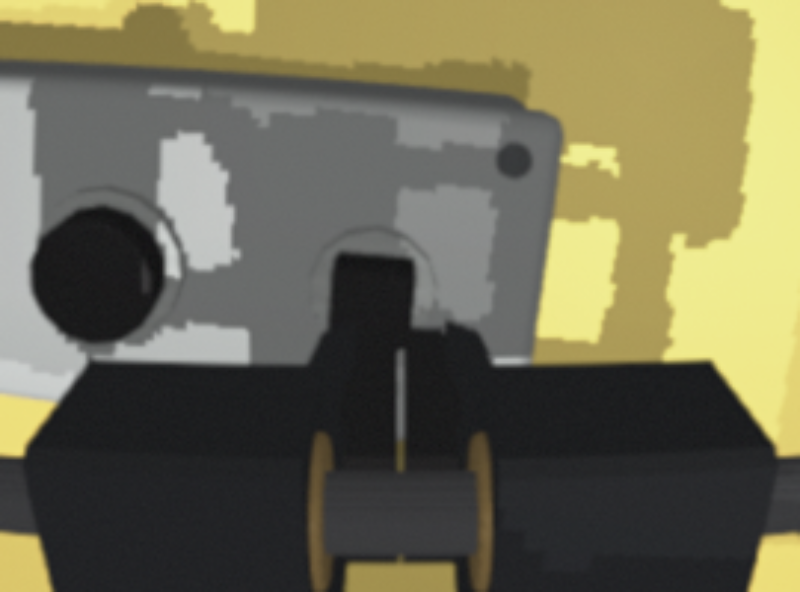

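The reset button at (373,290) lies about 6 mm to the left (+y) of the tip at (403,340). I shift +0.5 cm in y and press.

```bash
python3 -m jog '[{"rx":0,"ry":0,"rz":0,"tx":0.1,"ty":0.5,"tz":0,"grip":-1},{"rx":0,"ry":0,"rz":0,"tx":0,"ty":0,"tz":-1.5,"grip":-1},{"rx":0,"ry":0,"rz":0,"tx":0,"ty":0,"tz":-0.8,"grip":-1},{"rx":0,"ry":0,"rz":0,"tx":0,"ty":0,"tz":0,"grip":-1},{"rx":0,"ry":0,"rz":0,"tx":0,"ty":0,"tz":0,"grip":-1}]'
python3 -m jog '[{"rx":0,"ry":0,"rz":0,"tx":0,"ty":0,"tz":-0.3,"grip":-1},{"rx":0,"ry":0,"rz":0,"tx":0,"ty":0,"tz":-0.3,"grip":-1},{"rx":0,"ry":0,"rz":0,"tx":0,"ty":0,"tz":-0.2,"grip":-1},{"rx":0,"ry":0,"rz":0,"tx":0,"ty":0,"tz":0,"grip":-1},{"rx":0,"ry":0,"rz":0,"tx":0,"ty":0,"tz":0,"grip":-1}]'
```

```text
time_s: 5.95
ee_pos: [0.5792, 0.072, 0.0812]
orientation: [0.998, 0.061, -0.001, 0.0]
wrist_force: [0.0, 0.5, 0.3]
finger_gap: 0.003
grip_force: 0.0
time_s: 6.45
ee_pos: [0.5803, 0.0721, 0.0745]
orientation: [0.998, 0.061, 0.0, -0.0]
wrist_force: [-1.0, -0.4, 4.1]
finger_gap: 0.005
grip_force: 2.1
```

```bash
python3 -m jog '[{"rx":0,"ry":0,"rz":0,"tx":0,"ty":0,"tz":-0.2,"grip":-1},{"rx":0,"ry":0,"rz":0,"tx":0,"ty":0,"tz":-0.1,"grip":-1},{"rx":0,"ry":0,"rz":0,"tx":0,"ty":0,"tz":0,"grip":-1},{"rx":0,"ry":0,"rz":0,"tx":0,"ty":0,"tz":0,"grip":-1}]'
```

```text
time_s: 6.85
ee_pos: [0.5804, 0.0721, 0.0732]
orientation: [0.998, 0.061, 0.0, 0.0]
wrist_force: [-5.9, -0.5, 15.5]
finger_gap: 0.001
grip_force: 7.7
```

Reset is bottomed at 73 mm with 15 N. I lift and move 62 mm over to start.

```bash
python3 -m jog '[{"rx":0,"ry":0,"rz":0,"tx":0,"ty":0,"tz":1,"grip":-1},{"rx":0,"ry":0,"rz":0,"tx":0,"ty":0,"tz":2.5,"grip":-1},{"rx":0,"ry":0,"rz":0,"tx":-0.1,"ty":3.1,"tz":0,"grip":-1},{"rx":0,"ry":0,"rz":0,"tx":-0.1,"ty":3,"tz":0,"grip":-1},{"rx":0,"ry":0,"rz":0,"tx":0,"ty":0,"tz":0,"grip":-1}]'
python3 -m jog '[{"rx":0,"ry":0,"rz":0,"tx":0,"ty":0,"tz":0,"grip":-1},{"rx":0,"ry":0,"rz":0,"tx":0,"ty":0,"tz":0,"grip":-1},{"rx":0,"ry":0,"rz":0,"tx":0,"ty":0,"tz":0,"grip":-1}]'
python3 - <<'E'
from cell import env
import cv2
c=env.camera("wrist")
cv2.imwrite('pics/w6.png',cv2.resize(c["frame"][120:320,120:390,::-1],(800,592)))
E
```

```text
time_s: 7.35
ee_pos: [0.5776, 0.1356, 0.1058]
orientation: [0.998, 0.062, -0.0, -0.0]
wrist_force: [0.7, 0.1, -0.3]
finger_gap: 0.006
grip_force: 0.0
time_s: 7.65
ee_pos: [0.5777, 0.1321, 0.1056]
orientation: [0.998, 0.061, -0.0, 0.0]
wrist_force: [-0.4, -0.7, -0.5]
finger_gap: 0.007
grip_force: 0.0
```

View pics/w6.png

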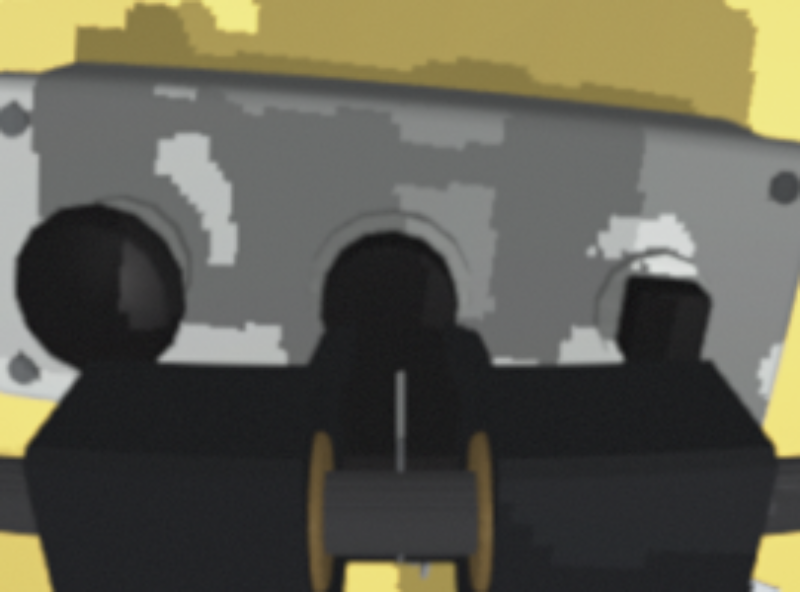

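The tip is over start (button at (390,295), tip at (403,340)). Reset stands out again at (662,320) and stop is well clear at (100,290). Now I press.

```bash
python3 -m jog '[{"rx":0,"ry":0,"rz":0,"tx":0.1,"ty":0.2,"tz":-1.2,"grip":-1},{"rx":0,"ry":0,"rz":0,"tx":0,"ty":0,"tz":-1.1,"grip":-1},{"rx":0,"ry":0,"rz":0,"tx":0,"ty":0,"tz":-0.4,"grip":-1},{"rx":0,"ry":0,"rz":0,"tx":0,"ty":0,"tz":-0.3,"grip":-1},{"rx":0,"ry":0,"rz":0,"tx":0,"ty":0,"tz":-0.2,"grip":-1}]'
python3 -m jog '[{"rx":0,"ry":0,"rz":0,"tx":0,"ty":0,"tz":-0.2,"grip":-1},{"rx":0,"ry":0,"rz":0,"tx":0,"ty":0,"tz":0,"grip":-1},{"rx":0,"ry":0,"rz":0,"tx":0,"ty":0,"tz":0,"grip":-1}]'
```

```text
time_s: 8.2
ee_pos: [0.5781, 0.1347, 0.0736]
orientation: [0.998, 0.061, -0.001, 0.0]
wrist_force: [-3.1, -1.7, 4.7]
finger_gap: 0.004
grip_force: 2.4
time_s: 8.5
ee_pos: [0.5782, 0.1347, 0.0733]
orientation: [0.998, 0.061, -0.001, 0.0]
wrist_force: [-6.1, -2.7, 11.0]
finger_gap: 0.004
grip_force: 5.5
```

Start is bottomed at 73 mm with 11 N. I lift clear and check everything.

```bash
python3 -m jog '[{"rx":0,"ry":0,"rz":0,"tx":0,"ty":0,"tz":1,"grip":-1},{"rx":0,"ry":0,"rz":0,"tx":0,"ty":0,"tz":3,"grip":-1},{"rx":0,"ry":0,"rz":0,"tx":-1,"ty":-2,"tz":4,"grip":-1},{"rx":0,"ry":0,"rz":0,"tx":-1,"ty":-4,"tz":2,"grip":-1},{"rx":0,"ry":0,"rz":0,"tx":-1,"ty":-4,"tz":0,"grip":-1}]'
python3 -m jog '[{"rx":0,"ry":0,"rz":0,"tx":-1,"ty":-2,"tz":0,"grip":-1},{"rx":0,"ry":0,"rz":0,"tx":0,"ty":0,"tz":0,"grip":-1},{"rx":0,"ry":0,"rz":0,"tx":0,"ty":0,"tz":0,"grip":-1},{"rx":0,"ry":0,"rz":0,"tx":0,"ty":0,"tz":0,"grip":-1}]'
python3 - <<'E'
from cell import env
import cv2
c=env.camera("wrist")
cv2.imwrite('pics/w7.png',cv2.resize(c["frame"][:,:,::-1],(800,600)))
E
```

```text
time_s: 9.0
ee_pos: [0.5522, 0.0349, 0.177]
orientation: [0.998, 0.062, 0.005, 0.0]
wrist_force: [0.8, -0.3, 0.6]
finger_gap: 0.004
grip_force: 0.0
time_s: 9.4
ee_pos: [0.5395, 0.0159, 0.172]
orientation: [0.998, 0.061, 0.0, -0.0]
wrist_force: [0.5, -0.3, 0.6]
finger_gap: 0.005
grip_force: 0.0
```

View pics/w7.png

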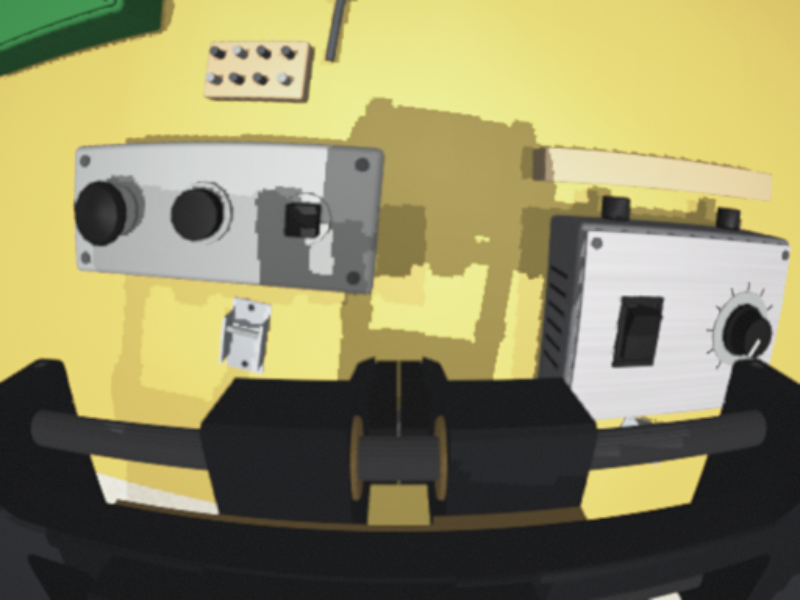

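All the buttons stand out: stop at (103,213), start at (198,214), reset at (303,220). The rocker at (637,330) is tipped to its front, and nothing else has moved. Handing in.

```bash
python3 -c "
from cell import env
print(env.finish_job())"
```

```text
the job is handed in; nothing more can be done
None
```

The main rocker was pushed on, then reset and start were each pressed fully in and came back out; the job is handed in at about 9.5 s of the 46 s allowed, but no verdict was returned.

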